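# Unstack the wooden covers onto their pots

## Robot

A 6-joint arm with a two-finger parallel gripper is mounted at the origin on a cart in front of the work surface, level with it; the furniture and walls round the work are solid. World frame = base frame: x ahead of the robot, y to its left, z up, the work surface at z = 0. Lengths are in m, angles in rad, forces in N, time in s.
With the tool pointing down it reaches from about 0.375 to 0.9 m from the base axis. Payload 3.1 kg.
Tool frame: the origin (TCP) lies at the very end of the fingers, on their centre line; the grasp point (between the pads) lies hold_point_z behind it (hold_point_z is the distance from the TCP to the grasp point, in m); z points along the fingers, y is the line along which they close (so a half turn about z gives the same grasp; the last joint's range is limited). The gripper opens to 85 mm and grips with 20 to 120 N. Pads are 22 mm wide; open, the fingers measure 114 mm over their backs; the gripper's body (76 mm by 85 mm) begins 54 mm behind the grasp point. The pads swing forward as they close: fully open they stand 13 mm farther back than shut.
Start: joints at [1.054, 0.527, 1.433, -0, 1.181, -0.178], TCP at [0.208, 0.589, 0.231] pointing down, gripper open.
Joint ranges: [-3.08, 3.08], [-0.75, 2.2], [0.22, 2.44], [-1.43, 4.57], [0, 2.65], [-2.85, 2.85]. Speed limits (rad/s): [2.79, 2.79, 3.14, 3.14, 3.14, 3.14].

## Interface

Orientations are given as a rotation vector (axis times angle).
In Python, from rig import * gives the robot as it stands.
- The arm moves only by the tool arm_command, never from a script. Its argument "rows" is a list of rows, each a list of 3 entries, a list of its own where there are three numbers: the shift along the tool's x, y, z in cm, then the turn, a rotation vector about the tool's x, y, z in degrees, then the closure in counts, from 0 (fully open) to 255 (shut). A call has 1 to 10 rows; each row shifts and turns the commanded pose from where the row before left it, along the tool's axes as they then stand; what a row does not reach is not made up. A row lasts 1/8 s, in which the tool goes at most 62.5 mm and 10.7 degrees, less where a joint would pass 70% of its speed; a pose out of reach is approached as far as the arm can. A call is refused whole if a number of a shift passes 6.25 or a number of a turn 10.7, either way. A call with a gripper value outside its range is refused whole. The fingers move at their own pace and stop on an object; "newtons" is the grip in N (left out, the last holds). Time passes only in rows, so rows that do not move let the fingers close. It gives the time, the measured TCP pose, the force, the opening and the grip force at its end, in the units of the state.
- state(): the state, without advancing time (a new reading comes with each control period).
- grab_frame(name): name is "scene" or "top"; returns a dict with "color" (384x512x3 uint8, red, green, blue), "fovy" (degrees; the focal length in pixels is half the picture's height over the tangent of half this angle, whatever the lens; pixels are square), "cx", "cy" (the principal point, pixels), "world_to_cam" (4x4, takes a point from world to camera coordinates). Camera axes: x right, y down, z forward; pixel columns grow to the right and rows downward; lengths in m; the calibration is good to about 2 mm. A picture is of the moment at which its call begins. There is no depth.
- job_done(): hands the job in; it is judged then, once.
The state is a dict: "time_s": time; "joints": joint angles; "joint_velocities": joint speeds; "joint_torque": joint torques, N m; "ee_pos": TCP position; "tool_rot": TCP orientation; "contact_force": force on the tool from outside, world axes, zero at the start; "moment": the same for the moment, N m; "gripper_width": opening from 0.0 (shut) to 1.0 (fully open); "grasp_force": force on a finger pad.
Only numpy, scipy, OpenCV 4.12 (cv2) and the standard library are available. Lean on these libraries where they do the work, as an engineer would, in place of code of your own. Each camera call takes 0.05 s, during which the arm holds its last target. There are 200 camera calls.

## Task

The four wooden covers have been washed and piled up in one stack: take the stack apart and lay each cover flat on the blue pot of its own outline and size, centred and with the sides in line with the pot's. Leave the timer and the tub of sprinkles standing where they are.

Things in the scene. Friction and masses are not known exactly. Their poses are not given: they have to be found in the camera images.
- mid_square (a point): flat cover of pale wood, square, 30 x 30 mm, sides along its x and y axes, 18 mm thick, flat on both faces, loose, under 0.1 kg; at the start the top of the stack, on the oval cover. This point is its centre, half-way up (9 mm above its underside); z axis up.
- mid_oval (a point): flat cover of pale wood, long oval with two straight sides and half-round ends, 52 mm along its x axis, 34 mm along its y axis, 18 mm thick, flat on both faces, loose, under 0.1 kg; at the start third from below, on the round cover. This point is its centre, half-way up (9 mm above its underside); z axis up.
- mid_round (a point): flat cover of pale wood, round disc, 56 mm in diameter (turn does not matter), 18 mm thick, flat on both faces, loose, under 0.1 kg; at the start second from below, on the oblong cover. This point is its centre, half-way up (9 mm above its underside); z axis up.
- mid_oblong (a point): flat cover of pale wood, oblong with nearly square corners, 104 mm along its x axis, 60 mm along its y axis, 18 mm thick, flat on both faces, loose, under 0.1 kg; at the start the bottom of the stack, lying on the table. This point is its centre, half-way up (9 mm above its underside); z axis up.
- rim_oblong (a point): open glazed blue pot, fixed to the table, 45 mm high, wall 8 mm, oblong, outside 106 mm along x and 62 mm along y, mouth 90 x 46 mm. This point is the centre of its mouth, level with the rim on which the cover of the same outline lies flat; z axis up. The covers have no plug and do not drop into the mouth.
- rim_round (a point): open glazed blue pot, fixed to the table, 45 mm high, wall 8 mm, round, outside 58 mm, mouth 42 mm across (turn does not matter). This point is the centre of its mouth, level with the rim on which the cover of the same outline lies flat; z axis up. The covers have no plug and do not drop into the mouth.
- rim_oval (a point): open glazed blue pot, fixed to the table, 45 mm high, wall 8 mm, long oval with half-round ends, outside 54 mm along x and 36 mm along y, mouth 38 x 20 mm. This point is the centre of its mouth, level with the rim on which the cover of the same outline lies flat; z axis up. The covers have no plug and do not drop into the mouth.
- rim_square (a point): open glazed blue pot, fixed to the table, 45 mm high, wall 8 mm, square, outside 32 x 32 mm, mouth 16 x 16 mm, sides along x and y. This point is the centre of its mouth, level with the rim on which the cover of the same outline lies flat; z axis up. The covers have no plug and do not drop into the mouth.
- timer_mid (a point): bystander: red and white wind-up kitchen timer, 62 mm across, 58 mm high, standing loose among the pots; this point is its centre, half-way up
- tub_mid (a point): bystander: small red tub of sugar sprinkles with a white cap, 44 mm across, 70 mm high, standing loose among the pots; this point is its centre, half-way up

How it is judged:
At the end, for the whole second after the job is handed in: Each cover lies at rest on the rim of the pot of its own outline: centres within 10 mm, tilt under 0.06 rad, underside within 3 mm of the rim's height; sides (but for the round one) within 0.21 rad of the pot's, half turns allowed, for the square quarter turns too (horizontal distance between mid_oblong and rim_oblong below 0.01 m and z of mid_oblong in the frame of rim_oblong between 0.006 and 0.012 m and angle between each of mid_oblong, mid_round, mid_oval, mid_square's own z axis and vertical below 0.06 rad and linear speed of each of cover_oblong, cover_round, cover_oval, cover_square below 0.02 m/s and angle between the x axis of mid_oblong and the x axis of rim_oblong, either way round below 0.21 rad and horizontal distance between mid_round and rim_round below 0.01 m and z of mid_round in the frame of rim_round between 0.006 and 0.012 m and horizontal distance between mid_oval and rim_oval below 0.01 m and z of mid_oval in the frame of rim_oval between 0.006 and 0.012 m and angle between the x axis of mid_oval and the x axis of rim_oval, either way round below 0.21 rad and horizontal distance between mid_square and rim_square below 0.01 m and z of mid_square in the frame of rim_square between 0.006 and 0.012 m and (angle between the x axis of mid_square and the x axis of rim_square, either way round below 0.21 rad or angle between the x axis of mid_square and the y axis of rim_square, either way round below 0.21 rad)); the robot touches nothing.
It fails at once if the timer is pushed more than 20 mm from its place or knocked over (distance of timer_mid from where it was at the start of the episode above 0.02 m or angle between timer_mid's own z axis and vertical above 0.5 rad).
It fails at once if the tub of sprinkles is pushed more than 20 mm from its place or knocked over (distance of tub_mid from where it was at the start of the episode above 0.02 m or angle between tub_mid's own z axis and vertical above 0.5 rad).
It also fails if it takes over 115 s, if anything falls off the work surface, if the arm or the gripper's body presses on something with over 40 N, if the wrist force passes 120 N, or if a joint passes its speed limit or range.

## Working session

There is one attempt and no reset: what is moved stays moved. The work goes in short steps, Python scripts to look and compute and a tool call to move; the robot and the scene stay as the last step left them, time stands still between calls to the robot, and variables do not carry over. Pictures are saved under pics/ and viewed, at most 14 in all, crops included, and the job is handed in when it is done.

Besides the shell and the picture viewer there is one more tool, called as name(argument=value, ...), one argument or row to a line, values as JSON. arm_command: Moves the arm, as the interface text tells. Its arguments: {"type":"object","properties":{"rows":{"type":"array"},"newtons":{"type":"number"}},"required":["rows"]}

```bash
mkdir -p pics; ls; python3 - <<'E'
from rig import *
import cv2
s=state();print(s)
for n in("scene","top"):
    f=grab_frame(n);cv2.imwrite(f"pics/{n}0.png",f["color"][:,:,::-1]);print(n,f["fovy"],f["cx"],f["cy"],f["world_to_cam"])
try: print(hold_point_z)
except Exception as e: print(e)
E
```

```text
pics
{'time_s': 0.0, 'joints': array([ 1.05349411e+00,  5.28453294e-01,  1.43391783e+00,  1.59207546e-05,
        1.18142033e+00, -1.78494602e-01]), 'joint_velocities': array([-0.0012523 ,  0.00076904, -0.00048047,  0.00065871,  0.00033842,
        0.00163078]), 'joint_torque': array([-4.19251965e-04, -4.42352128e+01, -1.78020072e+01, -3.61853636e-04,
        8.24505201e-03, -2.29346441e-06]), 'ee_pos': array([0.2073251 , 0.58883813, 0.23033661]), 'tool_rot': array([-0.52953631, -3.09586641,  0.00323828]), 'contact_force': array([-0.59574678,  0.45044702,  0.27726864]), 'moment': array([ 0.00051967, -0.02526415, -0.0489143 ]), 'grasp_force': 0.0, 'gripper_width': 0.9957964945241372}
scene 46.80391738847176 262.5523054175457 191.61133257660083 [[-0.74880037 -0.66244332 -0.0216066   0.39976011]
 [-0.33862406  0.41038432 -0.84671038  0.22283312]
 [ 0.56976464 -0.62670053 -0.53161518  0.87124729]
 [ 0.          0.          0.          1.        ]]
top 48.79134933238121 261.9240299922711 192.1301883017052 [[-0.01366562 -0.99989877 -0.00396199  0.0229253 ]
 [-0.98500828  0.01414336 -0.1719263   0.53186328]
 [ 0.17196493  0.00155312 -0.98510185  1.04790035]
 [ 0.          0.          0.          1.        ]]
0.0187
```

View pics/top0.png

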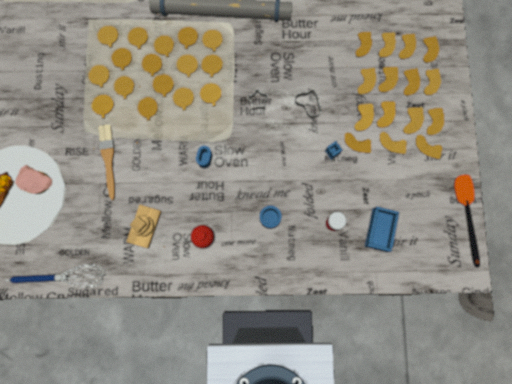

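View pics/scene0.png

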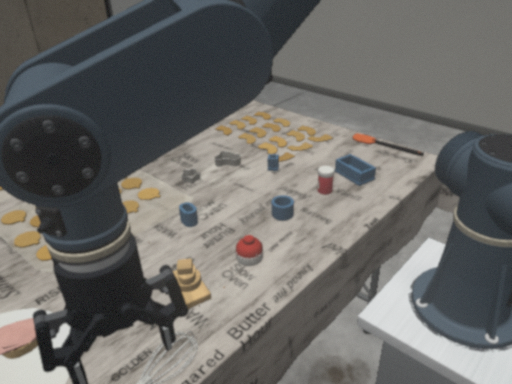

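The top view shows the stack at (144,227), with pots oval (204,156), square (333,150), round (270,217) and oblong (382,230). The timer is at (202,237) and the tub at (337,221). I'll fit silhouettes of the pots and enlarge the stack.

```bash
cat > h.py <<'E'
from rig import *
import numpy as np, cv2
from scipy.optimize import minimize
def outline(kind,L,W):
    if kind=='round':
        t=np.linspace(0,2*np.pi,48);return np.c_[np.cos(t),np.sin(t)]*L/2
    if kind=='oval':
        t=np.linspace(-np.pi/2,np.pi/2,24);a=np.c_[np.cos(t),np.sin(t)]*W/2+[(L-W)/2,0];return np.r_[a,-a]
    return np.array([[1,1],[-1,1],[-1,-1],[1,-1]])*[L/2,W/2]
SH=dict(oblong=('rect',.104,.060),round=('round',.056,.056),oval=('oval',.052,.034),square=('rect',.030,.030))
def proj(f,P):
    P=np.atleast_2d(P);M=f["world_to_cam"];c=P@M[:3,:3].T+M[:3,3];F=192/np.tan(np.radians(f["fovy"]/2))
    return c[:,:2]/c[:,2:]*F+[f["cx"],f["cy"]]
def unproj(f,uv,z):
    M=f["world_to_cam"];F=192/np.tan(np.radians(f["fovy"]/2))
    d=M[:3,:3].T@np.array([(uv[0]-f["cx"])/F,(uv[1]-f["cy"])/F,1]);o=-M[:3,:3].T@M[:3,3]
    return o+d*(z-o[2])/d[2]
def prism(f,kind,L,W,p,z0,z1,S=8):
    c,s=np.cos(p[2]),np.sin(p[2]);o=outline(kind,L,W)@np.array([[c,s],[-s,c]])+p[:2]
    P=np.r_[np.c_[o,np.full(len(o),z0)],np.c_[o,np.full(len(o),z1)]]
    return cv2.convexHull(proj(f,P).astype(np.float32))[:,0]
def fit(f,mask,hulls,p0,S=6):
    """soft IoU of mask (float 0..1) against union of hull(s) given by hulls(p)"""
    h=hulls(p0);a=np.vstack(h);x0,y0=(a.min(0)-25).astype(int);x1,y1=(a.max(0)+25).astype(int)
    x0,y0=max(x0,0),max(y0,0)
    m=cv2.resize(mask[y0:y1,x0:x1].astype(np.float32),None,fx=S,fy=S,interpolation=cv2.INTER_LINEAR)
    def cost(p):
        r=np.zeros(m.shape,np.uint8)
        for q in hulls(p): cv2.fillPoly(r,[np.round(((q+.5-[x0,y0])*S-.5)*16).astype(np.int32)],1,shift=4)
        return 1-np.minimum(m,r).sum()/np.maximum(m,r).sum()
    best=None
    for da in np.radians([-60,-30,0,30,60,90]):
        q=np.array(p0,float);q[2]+=da
        sx=np.vstack([q]+[q+e for e in np.diag([.01,.01,.3,.02,.02,.02][:len(q)])])
        r=minimize(cost,q,method='Nelder-Mead',options=dict(initial_simplex=sx,xatol=1e-5,fatol=1e-6,maxiter=400))
        if best is None or r.fun<best.fun:best=r
    return best
E
python3 - <<'E'
from h import *
f=grab_frame("top");c=f["color"];hsv=cv2.cvtColor(c,cv2.COLOR_RGB2HSV)
blue=cv2.inRange(hsv,(95,90,30),(125,255,255));blue=cv2.morphologyEx(blue,cv2.MORPH_CLOSE,np.ones((5,5)))
for n,uv in dict(oval=(204,156),square=(333,150),round=(270,217),oblong=(382,230)).items():
    k,L,W=SH[n];L+=.002;W+=.002
    w=np.zeros_like(blue);cv2.circle(w,uv,40,255,-1);m=(blue&w)>0
    r=fit(f,m,lambda p:[prism(f,k,L,W,p,0,.045)],np.r_[unproj(f,uv,.03)[:2],0])
    print(n,r.x[:2].round(4),np.degrees(r.x[2]).round(1),r.fun.round(3),np.hypot(*r.x[:2]).round(3))
for n,uv,z in (("timer",(202,236),.029),("tub",(337,221),.06)): print(n,unproj(f,uv,z).round(3))
cr=[cv2.resize(c[v-32:v+32,u-40:u+40],None,fx=5,fy=5,interpolation=cv2.INTER_CUBIC) for u,v in((144,227),(382,230),(204,156),(333,150))]
M=np.vstack([np.hstack(cr[:2]),np.hstack(cr[2:])]);cv2.imwrite("pics/crop0.png",cv2.resize(M,(800,600*640//640))[:,:,::-1])
E
```

```text
oval [0.6364 0.1711] -2.3 0.221 0.659
square [ 0.6485 -0.178 ] -40.7 0.284 0.673
round [ 0.4711 -0.005 ] -49.7 0.165 0.471
oblong [ 0.4346 -0.2936] -12.8 0.143 0.525
timer [0.422 0.172 0.029]
tub [ 0.453 -0.173  0.06 ]
```

View pics/crop0.png

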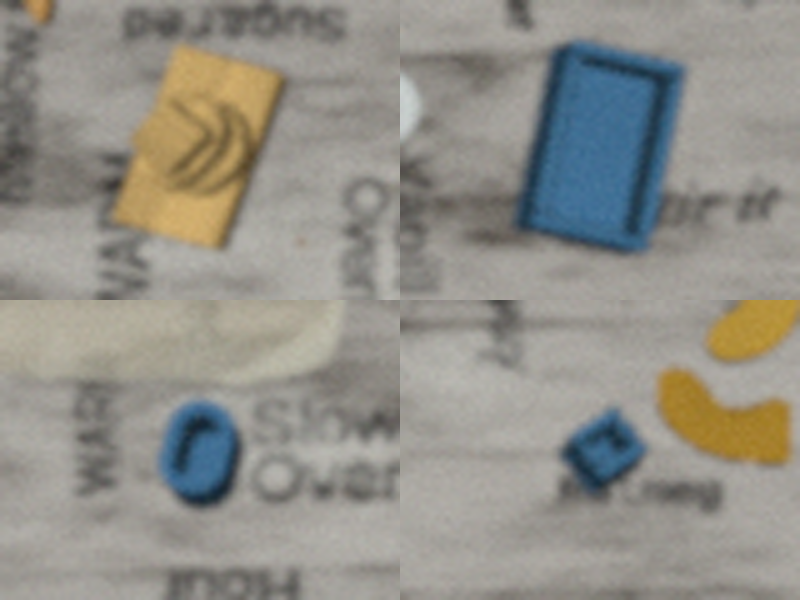

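The crop shows the oblong base with its stack at the upper left and the three other pots. Fit quality is only moderate, so I'll use a blue-minus-red mask, overlay the result, and fit the stack as well.

```bash
cat > m.py <<'E'
from h import *
fs={n:grab_frame(n) for n in("top","scene")}
f=fs["top"];c=f["color"].astype(np.float32);d=cv2.GaussianBlur(c[:,:,2]-c[:,:,0],(0,0),.7)
pic=cv2.resize(f["color"],None,fx=4,fy=4,interpolation=cv2.INTER_CUBIC)
def draw(h): cv2.polylines(pic,[np.round((h+.5)*4-.5).astype(np.int32)],True,(255,0,0),1)
for n,uv in dict(oval=(204,156),square=(333,150),round=(270,217),oblong=(382,230)).items():
    k,L,W=SH[n];L+=.002;W+=.002
    w=np.zeros(d.shape,np.uint8);cv2.circle(w,uv,40 if n!='square' else 16,1,-1)
    m=((d>22)&(w>0)).astype(np.uint8);m=cv2.morphologyEx(m,cv2.MORPH_CLOSE,cv2.getStructuringElement(cv2.MORPH_ELLIPSE,(7,7)))
    cs,_=cv2.findContours(m,0,1);m[:]=0;cv2.drawContours(m,[max(cs,key=cv2.contourArea)],-1,1,-1)
    r=fit(f,m,lambda p:[prism(f,k,L,W,p,0,.045)],np.r_[unproj(f,uv,.03)[:2],0])
    draw(prism(f,k,L,W,r.x,0.045,.0451));draw(prism(f,k,L,W,r.x,0.0,.045))
    print(n,r.x[:2].round(4),np.degrees(r.x[2]).round(1),r.fun.round(3),m.sum())
# stack
y=cv2.GaussianBlur(c[:,:,0]-c[:,:,2],(0,0),.7);w=np.zeros(d.shape,np.uint8);cv2.circle(w,(144,227),30,1,-1)
m=((y>45)&(w>0)).astype(np.uint8);m=cv2.morphologyEx(m,cv2.MORPH_CLOSE,np.ones((5,5)))
cs,_=cv2.findContours(m,0,1);m[:]=0;cv2.drawContours(m,[max(cs,key=cv2.contourArea)],-1,1,-1)
p0=unproj(f,(146,229),.009)[:2]
H=lambda p:[prism(f,*SH['oblong'],p[:3],0,.018),prism(f,*SH['round'],[*p[3:5],0],.018,.036)]
q0=unproj(f,(142,225),.036)[:2]
r=fit(f,m,H,np.r_[p0,1.1,q0]);print("stack",r.x.round(4),np.degrees(r.x[2]),r.fun.round(3))
for h in H(r.x):draw(h)
cr=[pic[(v-32)*4:(v+32)*4,(u-32)*4:(u+32)*4] for u,v in((144,227),(382,230),(204,156),(333,150),(270,217))]
f2=fs["scene"];print(proj(f2,[r.x[0],r.x[1],.05]))
z=f2["color"][253:309,160:216];cr.append(cv2.resize(z,(256,256),interpolation=cv2.INTER_CUBIC))
cv2.imwrite("pics/crop1.png",np.vstack([np.hstack(cr[:3]),np.hstack(cr[3:])])[:,:,::-1])
E
python3 m.py
```

```text
oval [0.6371 0.1708] -18.8 0.133 279
square [ 0.6491 -0.1774] 42.5 0.211 174
round [ 0.4713 -0.0047] -23.8 0.073 412
oblong [ 0.435  -0.2947] -14.6 0.082 1123
stack [0.4535 0.3312 2.8381 0.4325 0.3307] 162.61276755632727 0.089
[[183.14798832 272.27859131]]
```

View pics/crop1.png

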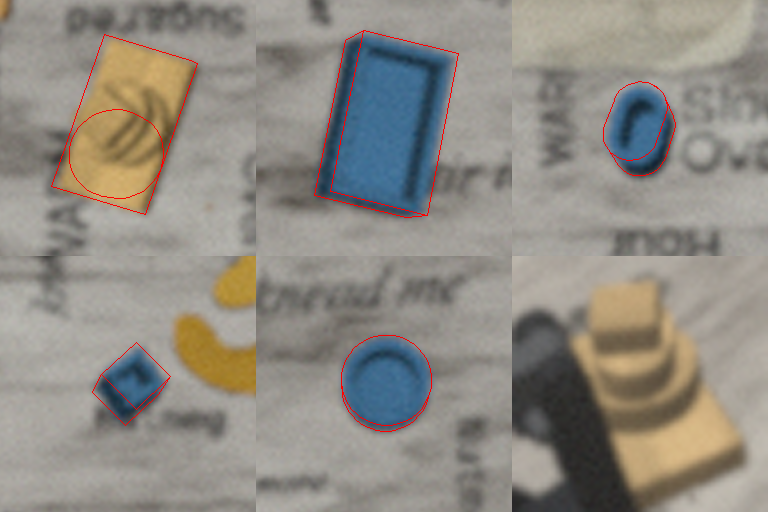

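Pots oblong and round fit well, but the oval's yaw and the stack's upper layers need a better look. I'll enlarge the stack and small pots in both views.

```bash
python3 - <<'E'
from h import *
t=grab_frame("top")["color"];s=grab_frame("scene")["color"]
def cr(c,u,v,w,h,k):
    z=cv2.resize(c[v:v+h,u:u+w],None,fx=k,fy=k,interpolation=cv2.INTER_CUBIC).astype(float)
    lo,hi=np.percentile(z,1),np.percentile(z,99);return np.clip((z-lo)/(hi-lo)*255,0,255).astype(np.uint8)
A=np.hstack([cr(t,124,202,40,50,8)[:400],cr(s,165,250,50,50,8)])
B=np.hstack([cr(s,173,198,30,32,6),cr(s,258,148,30,32,6),cr(t,190,140,30,32,6),cr(t,318,135,30,32,6)])
B=B[:, :720]
cv2.imwrite("pics/crop2.png",np.vstack([A,B])[:,:,::-1])
E
```

```text
(no output)
```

View pics/crop2.png

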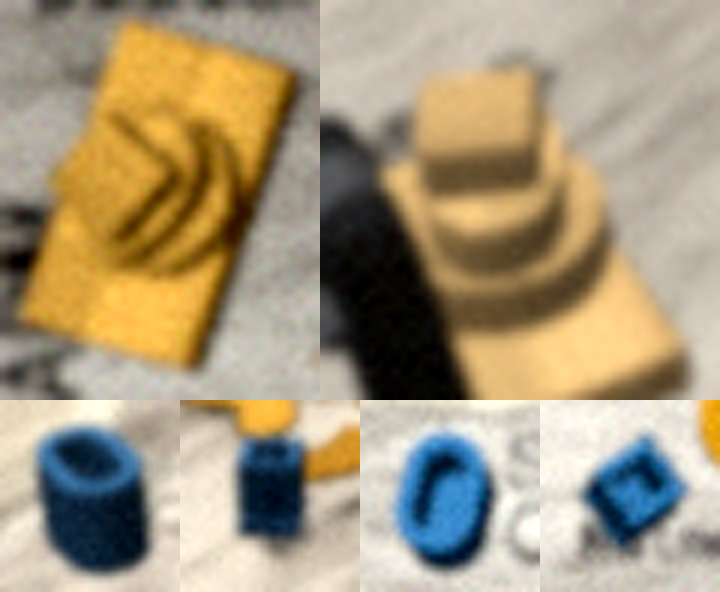

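The square cover's top corners are at about (138,216), (147.1,223.9), (139,232) and (130.5,225.1) in the top view, and the oval pot leans slightly to the right. I'll do a joint two-camera fit with a colour-ratio mask.

```bash
cat >> h.py <<'E'
def mask_near(f,p,z,rad,test):
    c=cv2.GaussianBlur(f["color"],(0,0),.6).astype(np.float32)
    uv=proj(f,[p[0],p[1],z])[0];w=np.zeros(c.shape[:2],np.uint8);cv2.circle(w,tuple(int(v) for v in uv.round()),rad,1,-1)
    m=(test(c)&(w>0)).astype(np.uint8);m=cv2.morphologyEx(m,cv2.MORPH_CLOSE,cv2.getStructuringElement(cv2.MORPH_ELLIPSE,(5,5)))
    cs,_=cv2.findContours(m,0,1);m[:]=0;cv2.drawContours(m,[max(cs,key=cv2.contourArea)],-1,1,-1);return m
isblue=lambda c:c[:,:,2]>1.25*c[:,:,0]+4
iswood=lambda c:(c[:,:,0]>1.35*c[:,:,2]+6)
def fit2(views,kind,L,W,p0,z0,z1,rad,test,S=6):
    D=[]
    for f in views:
        m=mask_near(f,p0,(z0+z1)/2,rad,test);ys,xs=np.nonzero(m);x0,x1,y0,y1=xs.min()-8,xs.max()+9,ys.min()-8,ys.max()+9
        D.append((f,cv2.resize(m[y0:y1,x0:x1].astype(np.float32),None,fx=S,fy=S),np.array([x0,y0])))
    def cost(p):
        t=0
        for f,m,o in D:
            r=np.zeros(m.shape,np.uint8);q=prism(f,kind,L,W,p,z0,z1)
            cv2.fillPoly(r,[np.round(((q+.5-o)*S-.5)*16).astype(np.int32)],1,shift=4)
            t+=1-np.minimum(m,r).sum()/np.maximum(m,r).sum()
        return t/len(D)
    best=None
    for da in np.radians([-60,-30,0,30,60,90]):
        q=np.array([p0[0],p0[1],da]);sx=np.vstack([q]+[q+e for e in np.diag([.01,.01,.3])])
        r=minimize(cost,q,method='Nelder-Mead',options=dict(initial_simplex=sx,xatol=1e-5,fatol=1e-6,maxiter=300))
        if best is None or r.fun<best.fun:best=r
    return best
E
python3 - <<'E'
from h import *
t=grab_frame("top");s=grab_frame("scene")
P=dict(oval=(.637,.171),square=(.649,-.1775),round=(.471,-.005),oblong=(.435,-.2945))
for n,p in P.items():
    k,L,W=SH[n];L+=.002;W+=.002
    for nm,v in(("top",[t]),("scene",[s]),("both",[t,s])):
        r=fit2(v,k,L,W,p,0,.045,dict(oval=22,square=16,round=24,oblong=40)[n],isblue)
        print(n,nm,r.x[:2].round(4),np.degrees(r.x[2]).round(1),r.fun.round(3))
C=np.array([unproj(t,u,.072) for u in((138,216),(147.1,223.9),(139,232),(130.5,225.1))]);print(C.round(4),C.mean(0))
e=C[1]-C[0];print(np.linalg.norm(e),[np.degrees(np.arctan2(*(C[(i+1)%4]-C[i])[1::-1])) for i in range(4)])
print(proj(s,np.r_[C,[C.mean(0)]]).round(1))
E
```

```text
oval top [0.636  0.1701] 166.0 0.166
oval scene [0.6495 0.1566] -36.6 0.5
oval both [0.6359 0.1697] 156.5 0.356
square top [ 0.6486 -0.1772] 47.1 0.227
square scene [ 0.6392 -0.1663] -49.2 0.756
square both [ 0.6482 -0.1763] -49.2 0.509
round top [ 0.4716 -0.0052] -36.1 0.1
round scene [ 0.504  -0.0435] 75.2 0.506
round both [ 0.4713 -0.0052] 98.8 0.327
oblong top [ 0.4348 -0.2941] -15.4 0.095
oblong scene [ 0.4431 -0.3014] -31.2 0.338
oblong both [ 0.4345 -0.2944] -16.1 0.238
[[0.4715 0.3261 0.072 ]
 [0.4514 0.3027 0.072 ]
 [0.4315 0.3221 0.072 ]
 [0.4489 0.344  0.072 ]] [0.45081012 0.32371714 0.072     ]
0.03088603269269878 [np.float64(-130.6595690923099), np.float64(135.60260188722705), np.float64(51.31312547288712), np.float64(-38.406073343600546)]
[[178.1 258.9]
 [193.4 257.3]
 [192.6 266.5]
 [178.3 268.3]
 [185.6 262.7]]
```

```bash
python3 - <<'E'
from h import *
t=grab_frame("top");s=grab_frame("scene")
P=dict(oval=(.637,.171),square=(.649,-.1775),round=(.471,-.005),oblong=(.435,-.2945))
for n,p in P.items():
    k,L,W=SH[n];L+=.002;W+=.002
    for th in(6,14):
      for nm,v in(("top",[t]),("scene",[s]),("both",[t,s])):
        r=fit2(v,k,L,W,p,0,.045,dict(oval=22,square=18,round=24,oblong=40)[n],lambda c:c[:,:,2]-c[:,:,0]>th)
        print(n,th,nm,r.x[:2].round(4),np.degrees(r.x[2]).round(1),r.fun.round(3))
E
```

```text
oval 6 top [0.6365 0.1708] 162.7 0.078
oval 6 scene [0.6392 0.1646] -18.8 0.125
oval 6 both [0.6359 0.1692] -22.4 0.14
oval 14 top [0.6371 0.1712] -18.8 0.095
oval 14 scene [0.6426 0.1627] 149.0 0.217
oval 14 both [0.6366 0.1697] -30.4 0.187
square 6 top [ 0.6489 -0.177 ] -54.7 0.092
square 6 scene [ 0.6524 -0.1802] 40.0 0.205
square 6 both [ 0.6494 -0.1773] -50.5 0.156
square 14 top [ 0.649  -0.1767] -54.5 0.145
square 14 scene [ 0.6531 -0.1819] -50.2 0.328
square 14 both [ 0.649  -0.1773] -49.3 0.243
round 6 top [ 0.4711 -0.0045] 72.3 0.062
round 6 scene [ 0.4771 -0.0121] 60.3 0.128
round 6 both [ 0.4714 -0.005 ] 63.5 0.111
round 14 top [ 0.4715 -0.0046] 100.3 0.061
round 14 scene [ 0.4793 -0.0153] -23.4 0.271
round 14 both [ 0.4716 -0.005 ] 60.3 0.175
oblong 6 top [ 0.4351 -0.2941] -14.9 0.041
oblong 6 scene [ 0.4391 -0.2991] -18.1 0.093
oblong 6 both [ 0.4358 -0.2945] -15.1 0.08
oblong 14 top [ 0.4353 -0.2941] -15.0 0.056
oblong 14 scene [ 0.4411 -0.3003] -23.8 0.143
oblong 14 both [ 0.435  -0.2944] -16.0 0.114
```

```bash
cat > go.py <<'E'
import sys
from h import *
from scipy.spatial.transform import Rotation as R
def go(x,y,z,a):
    s=state();p=s["ee_pos"];M=R.from_rotvec(s["tool_rot"]).as_matrix()
    ty=np.degrees(np.arctan2(M[1,1],M[0,1]));d=M.T@(np.array([x,y,z])-p)*100
    da=(a-ty+90)%180-90
    print("t",round(s["time_s"],2),"pos",p.round(4),"ty",ty.round(1),"shift cm",d.round(2),"tool turn z",(-da).round(1),"axis z",M[:,2].round(3),"w",round(s["gripper_width"],3),"q6",round(s["joints"][5],2))
if __name__=="__main__": go(*map(float,sys.argv[1:]))
E
python3 go.py .4508 .3237 .13 49.5
```

```text
t 0.55 pos [0.2077 0.5894 0.2313] ty 70.6 shift cm [-31.76 -16.98  10.13] tool turn z 21.1 axis z [-0. -0. -1.] w 0.997 q6 -0.18
```

arm_command(
  rows=[
    [[-4.54, -2.43, 1], [0, 0, 0], 0],
    [[-4.54, -2.43, 1], [0, 0, 0], 0],
    [[-4.54, -2.43, 1], [0, 0, 0], 0],
    [[-4.54, -2.43, 1], [0, 0, 0], 0],
    [[-4.54, -2.43, 1], [0, 0, 0], 0],
    [[-4.54, -2.43, 1], [0, 0, 0], 0],
    [[-4.54, -2.43, 1], [0, 0, 0], 0],
    [[0, 0, 1.5], [0, 0, 10.5], 0],
    [[0, 0, 1.5], [0, 0, 10.5], 0],
    [[0, 0, 0], [0, 0, 0], 0],
  ],
  newtons=30,
)

```text
time_s: 1.8
ee_pos: [0.4504, 0.3229, 0.1304]
tool_rot: [-1.082, -2.947, 0.003]
contact_force: [0.4, 0.6, 0.0]
gripper_width: 1.0
grasp_force: 0.0
```

```bash
python3 go.py .4508 .3237 .058 49.5
```

```text
t 1.8 pos [0.4504 0.3229 0.1304] ty 49.7 shift cm [0.01 0.11 7.24] tool turn z 0.2 axis z [-0.002 -0.001 -1.   ] w 1.0 q6 -0.45
```

arm_command(
  rows=[
    [[0, 0.1, 2.5], [0, 0, 0], 0],
    [[0, 0, 2.5], [0, 0, 0], 0],
    [[0, 0, 2.2], [0, 0, 0], 0],
    [[0, 0, 0], [0, 0, 0], 120],
    [[0, 0, 0], [0, 0, 0], 160],
    [[0, 0, 0], [0, 0, 0], 200],
    [[0, 0, 0], [0, 0, 0], 255],
    [[0, 0, 0], [0, 0, 0], 255],
    [[0, 0, 0], [0, 0, 0], 255],
  ],
  newtons=30,
)

```text
time_s: 2.92
ee_pos: [0.4524, 0.3247, 0.0607]
tool_rot: [1.084, 2.947, 0.003]
contact_force: [-0.2, 0.2, 6.5]
gripper_width: 0.339
grasp_force: 30.5
```

arm_command(
  rows=[
    [[0, 0, -1], [0, 0, 0], 255],
    [[0, 0, -2], [0, 0, 0], 255],
    [[0, 0, -3], [0, 0, 0], 255],
    [[0, 0, -3], [0, 0, 0], 255],
    [[0, 0, 0], [0, 0, 0], 255],
  ],
)

```text
time_s: 3.55
ee_pos: [0.453, 0.3249, 0.1519]
tool_rot: [1.083, 2.945, 0.006]
contact_force: [-0.3, 0.5, 0.6]
gripper_width: 0.343
grasp_force: 29.7
```

```bash
python3 go.py .649 -.177 .14 40; python3 - <<'E'
from h import *
c=[cv2.resize(grab_frame("top")["color"][180:270,90:210],(480,360)),cv2.resize(grab_frame("scene")["color"][220:310,130:210],(320,360))]
cv2.imwrite("pics/g1.png",np.hstack(c)[:,:,::-1])
E
```

```text
t 3.55 pos [0.453  0.3249 0.1519] ty 49.6 shift cm [-47.45 -25.52   1.18] tool turn z 9.6 axis z [ 0.005  0.002 -1.   ] w 0.343 q6 -0.44
```

View pics/g1.png

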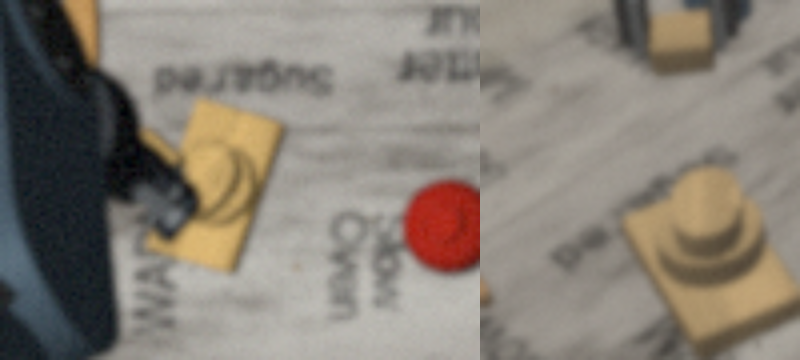

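The square cover is held level between the pads, and the rest of the stack is undisturbed at top crop (205,180).

arm_command(
  rows=[
    [[-3, -1.62, 0], [0, 0, 0], 255],
    [[-4.95, -2.66, 0], [0, 0, 0], 255],
    [[-4.95, -2.66, 0], [0, 0, 0], 255],
    [[-4.95, -2.66, 0], [0, 0, 0], 255],
    [[-4.95, -2.66, 0], [0, 0, 0], 255],
    [[-4.95, -2.66, 0], [0, 0, 0], 255],
    [[-4.95, -2.66, 0], [0, 0, 0], 255],
    [[-4.95, -2.66, 0], [0, 0, 0], 255],
    [[-4.95, -2.66, 0.6], [0, 0, 0], 255],
    [[-4.84, -2.62, 0.6], [0, 0, 0], 255],
  ],
)

```text
time_s: 4.9
ee_pos: [0.6467, -0.1791, 0.1352]
tool_rot: [-1.085, -2.945, -0.001]
contact_force: [0.3, -0.1, 0.2]
gripper_width: 0.341
grasp_force: 29.8
```

arm_command(
  rows=[
    [[0, 0, 2], [0, 0, 9.6], 255],
    [[0, 0, 2], [0, 0, 0], 255],
    [[0, 0, 2], [0, 0, 0], 255],
    [[0, 0, 0], [0, 0, 0], 255],
    [[0, 0, 0], [0, 0, 0], 255],
  ],
)

```text
time_s: 5.52
ee_pos: [0.6476, -0.1771, 0.0775]
tool_rot: [1.325, 2.848, -0.0]
contact_force: [-0.4, 0.4, 0.5]
gripper_width: 0.341
grasp_force: 29.8
```

```bash
python3 go.py .649 -.177 .053 40; python3 - <<'E'
from h import *
f=grab_frame("scene");print(proj(f,[.649,-.177,.05]))
c=[cv2.resize(grab_frame("top")["color"][115:190,280:380],(480,360)),cv2.resize(f["color"][120:200,230:310],(320,360))]
cv2.imwrite("pics/g2.png",np.hstack(c)[:,:,::-1])
E
```

```text
t 5.53 pos [ 0.6476 -0.1771  0.0775] ty 40.1 shift cm [-0.08  0.11  2.45] tool turn z 0.1 axis z [ 0. -0. -1.] w 0.341 q6 -1.13
[[272.58115724 154.15228659]]
```

View pics/g2.png

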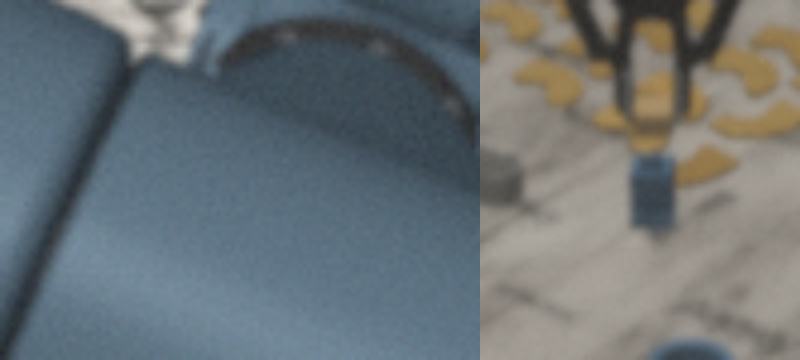

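The scene view shows the cover right above the square pot at crop (655,115) against (653,170).

arm_command(
  rows=[
    [[-0.08, 0.1, 1.5], [0, 0, 0], 255],
    [[0, 0, 0.7], [0, 0, 0], 255],
    [[0, 0, 0.2], [0, 0, 0], 255],
    [[0, 0, 0], [0, 0, 0], 255],
    [[0, 0, 0], [0, 0, 0], 255],
  ],
)

```text
time_s: 6.25
ee_pos: [0.6488, -0.1778, 0.0535]
tool_rot: [1.328, 2.847, -0.0]
contact_force: [-0.2, 0.6, -0.3]
gripper_width: 0.343
grasp_force: 29.8
```

arm_command(
  rows=[
    [[0, 0, 0.15], [0, 0, 0], 255],
    [[0, 0, 0.15], [0, 0, 0], 255],
    [[0, 0, 0], [0, 0, 0], 255],
  ],
)

```text
time_s: 6.62
ee_pos: [0.6488, -0.1778, 0.0517]
tool_rot: [1.327, 2.846, -0.0]
contact_force: [-2.1, 0.7, 5.2]
gripper_width: 0.337
grasp_force: 30.4
```

arm_command(
  rows=[
    [[0, 0, -0.1], [0, 0, 0], 255],
    [[0, 0, 0], [0, 0, 0], 150],
    [[0, 0, 0], [0, 0, 0], 100],
    [[0, 0, 0], [0, 0, 0], 50],
    [[0, 0, 0], [0, 0, 0], 0],
    [[0, 0, 0], [0, 0, 0], 0],
    [[0, 0, -3], [0, 0, 0], 0],
    [[0, 0, -4], [0, 0, 0], 0],
    [[0, 0, -3], [0, 0, 0], 0],
  ],
)

```text
time_s: 7.75
ee_pos: [0.649, -0.1779, 0.153]
tool_rot: [1.327, 2.846, -0.0]
contact_force: [0.5, -0.4, -0.4]
gripper_width: 1.001
grasp_force: 0.0
```

```bash
python3 go.py .45 .15 .15 70; python3 - <<'E'
from h import *
f=grab_frame("scene")
c=[cv2.resize(f["color"][120:200,230:310],(400,400)),cv2.resize(f["color"][230:310,140:220],(400,400))]
cv2.imwrite("pics/g3.png",np.hstack(c)[:,:,::-1])
E
```

```text
t 7.75 pos [ 0.649  -0.1779  0.153 ] ty 40.0 shift cm [37.91  5.82  0.25] tool turn z -30.0 axis z [ 0.001 -0.001 -1.   ] w 1.001 q6 -1.13
```

View pics/g3.png

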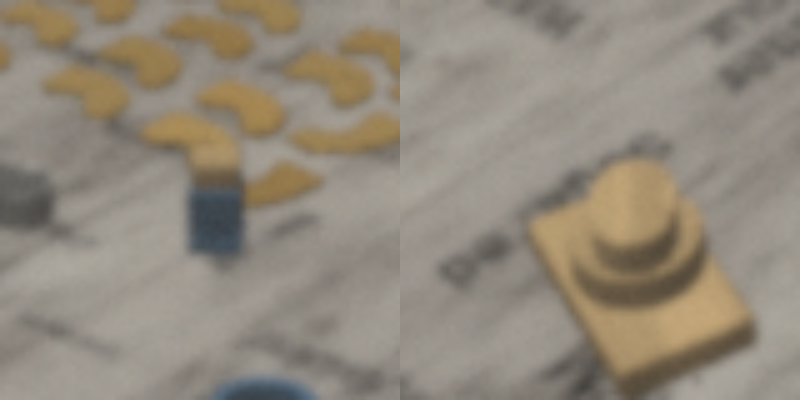

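The square cover sits on its pot at crop (215,165). Next I'll locate the oval, round and oblong covers by edge fitting on their top outlines.

```bash
cat > st.py <<'E'
from h import *
from scipy.optimize import differential_evolution as DE
from scipy.ndimage import map_coordinates as mc
def dense(o,n=160):
    o=np.vstack([o,o[:1]]);l=np.r_[0,np.cumsum(np.hypot(*np.diff(o,axis=0).T))];t=np.linspace(0,l[-1],n)
    return np.c_[np.interp(t,l,o[:,0]),np.interp(t,l,o[:,1])]
def curve(n,p,z):
    c,s=np.cos(p[2]),np.sin(p[2]);o=dense(outline(*SH[n]))@np.array([[c,s],[-s,c]])+p[:2];return np.c_[o,np.full(len(o),z)]
def edgefit(views,n,c0,z,span=.03):
    G=[]
    for f in views:
        g=cv2.GaussianBlur(cv2.cvtColor(f["color"],cv2.COLOR_RGB2LAB).astype(np.float32),(0,0),1.0)
        G.append((f,np.sqrt(sum(cv2.Sobel(g[:,:,i],5,1,0)**2+cv2.Sobel(g[:,:,i],5,0,1)**2 for i in(0,2)))))
    def cost(p):
        q=curve(n,p,z);return -sum(np.minimum(mc(g,proj(f,q).T[::-1],order=1),60).mean() for f,g in G)
    return DE(cost,[(c0[0]-span,c0[0]+span),(c0[1]-span,c0[1]+span),(-1.58,1.58)],seed=1,popsize=20,tol=1e-6)
def show(views,items,name,w=36):
    im=[]
    for f in views:
        u=proj(f,[items[0][1][0],items[0][1][1],.03])[0];o=np.round(u).astype(int)-w
        z=cv2.resize(f["color"][max(o[1],0):o[1]+2*w,max(o[0],0):o[0]+2*w],(400,400),interpolation=cv2.INTER_CUBIC)
        for n,p,h in items: cv2.polylines(z,[np.round((proj(f,curve(n,p,h))-o+.5)*200/w).astype(np.int32)],True,(255,0,0),1)
        im.append(z)
    cv2.imwrite(name,np.hstack(im)[:,:,::-1])
E
python3 - <<'E'
from st import *
t=grab_frame("top");s=grab_frame("scene");it=[]
for n,z in(("oval",.054),("round",.036),("oblong",.018)):
    for v in([t],[s],[t,s]):
        r=edgefit(v,n,(.4508,.3237),z);print(n,r.x[:2].round(4),np.degrees(r.x[2]).round(1),r.fun.round(1))
    it.append((n,r.x,z))
show([t,s],it,"pics/st1.png")
E
```

```text
oval [0.4421 0.2959] -42.8 -59.0
oval [0.4208 0.3501] 24.1 -58.3
oval [0.4208 0.3502] 21.2 -107.5
round [0.4251 0.3318] -82.9 -51.7
round [0.4337 0.3358] -70.3 -55.0
round [0.4766 0.318 ] 15.5 -102.5
oblong [0.4519 0.3277] -16.8 -60.0
oblong [0.4552 0.3251] -21.0 -52.3
oblong [0.4543 0.3255] -21.2 -112.1
```

View pics/st1.png

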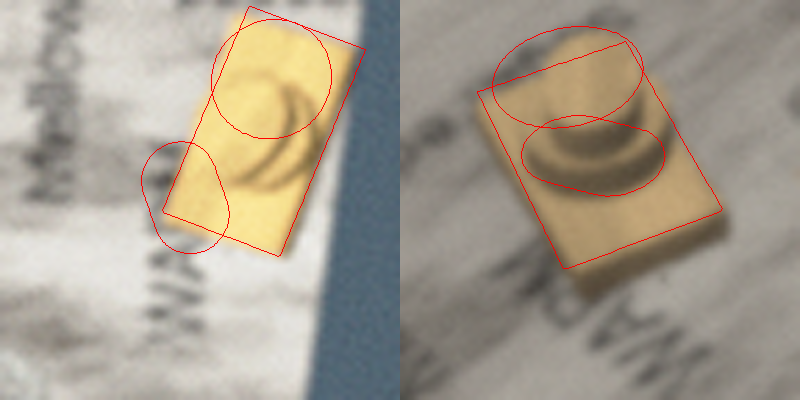

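Unsigned edges jumped to the wrong features. I'll use a signed contrast (bright face inside, darker wall outside) in a tight search window.

```bash
cat >> st.py <<'E'
def signfit(views,n,c0,z,span=.014,e=.0025,cap=40,yaw=(-1.58,1.58)):
    G=[(f,cv2.GaussianBlur(f["color"].astype(np.float32).mean(2) if False else f["color"][:,:,0].astype(np.float32),(0,0),.8)) for f in views]
    k,L,W=SH[n]
    def cost(p):
        t=0;c,s=np.cos(p[2]),np.sin(p[2]);Rm=np.array([[c,s],[-s,c]])
        P=[np.c_[dense(outline(k,L+d,W+d))@Rm+p[:2],np.full(160,z)] for d in(-2*e,2*e)]
        for f,g in G:
            a,b=[mc(g,proj(f,q).T[::-1],order=1) for q in P];t-=np.clip(a-b,-10,cap).mean()
        return t
    return DE(cost,[(c0[0]-span,c0[0]+span),(c0[1]-span,c0[1]+span),yaw],seed=1,popsize=20,tol=1e-6)
E
python3 - <<'E'
from st import *
t=grab_frame("top");s=grab_frame("scene");it=[]
for n,z in(("oval",.054),("round",.036),("oblong",.018)):
    for v in([t],[s],[t,s]):
        r=signfit(v,n,(.4508,.3237),z);print(n,r.x[:2].round(4),np.degrees(r.x[2]).round(1),r.fun.round(1))
    it.append((n,r.x,z))
show([t,s],it,"pics/st2.png")
E
```

```text
oval [0.4505 0.3291] -46.1 -19.3
oval [0.4513 0.3249] -44.8 -24.0
oval [0.451 0.328] -43.5 -39.6
round [0.4613 0.3377] 14.1 -13.8
round [0.4637 0.3097] 20.0 -14.0
round [0.4618 0.3377] 25.7 -22.1
oblong [0.4534 0.3295] -17.2 -26.3
oblong [0.4518 0.3265] -19.6 -22.1
oblong [0.4524 0.3274] -19.5 -45.6
```

View pics/st2.png

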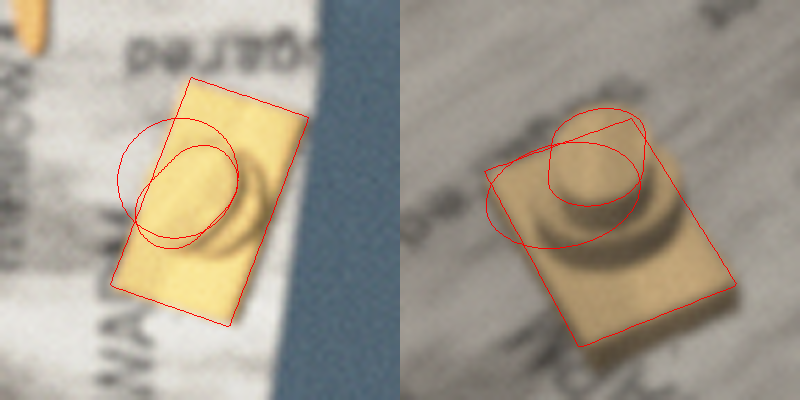

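The oval fit is consistent in both views at (0.451, 0.327), -44.5°. The oblong is at about (0.4525, 0.328), -18°. The round fit is wrong, so I'll redo it later.

```bash
python3 go.py .451 .327 .14 45.5
```

```text
t 8.0 pos [ 0.6479 -0.1773  0.1505] ty 40.0 shift cm [51.29 17.33  1.11] tool turn z -5.5 axis z [-0.001  0.001 -1.   ] w 1.002 q6 -1.13
```

arm_command(
  rows=[
    [[5.13, 1.73, 0], [0, 0, 0], 0],
    [[5.13, 1.73, 0], [0, 0, 0], 0],
    [[5.13, 1.73, 0], [0, 0, 0], 0],
    [[5.13, 1.73, 0], [0, 0, 0], 0],
    [[5.13, 1.73, 0], [0, 0, 0], 0],
    [[5.13, 1.73, 0], [0, 0, 0], 0],
    [[5.13, 1.73, 0], [0, 0, 0], 0],
    [[5.13, 1.73, 0], [0, 0, 0], 0],
    [[5.13, 1.73, 0], [0, 0, 0], 0],
    [[5.13, 1.73, 0], [0, 0, 0], 0],
  ],
)

```text
time_s: 9.25
ee_pos: [0.4497, 0.3276, 0.1496]
tool_rot: [-1.327, -2.845, 0.004]
contact_force: [0.9, 0.2, -0.8]
gripper_width: 0.998
grasp_force: 0.0
```

arm_command(
  rows=[
    [[0, 0, 3], [0, 0, -5.5], 0],
    [[0, 0, 3], [0, 0, 0], 0],
    [[0, 0, 0], [0, 0, 0], 0],
    [[0, 0, 0], [0, 0, 0], 0],
  ],
)

```text
time_s: 9.75
ee_pos: [0.4515, 0.3264, 0.0911]
tool_rot: [-1.19, -2.907, 0.001]
contact_force: [-0.3, -0.1, 0.3]
gripper_width: 0.998
grasp_force: 0.0
```

```bash
python3 go.py .451 .327 .045 45.5
```

```text
t 9.75 pos [0.4515 0.3264 0.0911] ty 45.5 shift cm [0.07 0.02 4.61] tool turn z -0.0 axis z [-0.001 -0.    -1.   ] w 0.998 q6 -0.37
```

arm_command(
  rows=[
    [[0, 0, 2.5], [0, 0, 0], 0],
    [[0, 0, 2.1], [0, 0, 0], 0],
    [[0, 0, 0], [0, 0, 0], 100],
    [[0, 0, 0], [0, 0, 0], 140],
    [[0, 0, 0], [0, 0, 0], 180],
    [[0, 0, 0], [0, 0, 0], 255],
    [[0, 0, 0], [0, 0, 0], 255],
    [[0, 0, 0], [0, 0, 0], 255],
  ],
)

```text
time_s: 10.75
ee_pos: [0.4524, 0.3269, 0.0468]
tool_rot: [1.189, 2.906, 0.003]
contact_force: [-0.3, -0.4, 6.5]
gripper_width: 0.39
grasp_force: 29.8
```

arm_command(
  rows=[
    [[0, 0, -0.5], [0, 0, 0], 255],
    [[0, 0, -1.5], [0, 0, 0], 255],
    [[0, 0, -3], [0, 0, 0], 255],
    [[0, 0, -3], [0, 0, 0], 255],
    [[0, 0, 0], [0, 0, 0], 255],
    [[0, 0, 0], [0, 0, 0], 255],
  ],
)

```text
time_s: 11.5
ee_pos: [0.4511, 0.3264, 0.1253]
tool_rot: [-1.19, -2.907, 0.0]
contact_force: [-0.1, -0.0, -0.2]
gripper_width: 0.386
grasp_force: 30.0
```

```bash
python3 go.py .6365 .1705 .13 72;python3 - <<'E'
from st import *
t=grab_frame("top");s=grab_frame("scene");it=[]
for v in([s],[t,s]):
  for k in(.0015,.0025):
    r=signfit(v,"round",(.452,.327),.036,span=.012,e=k,cap=60,yaw=(-.01,.01));print(r.x[:2].round(4),r.fun.round(1))
it.append(("round",r.x,.036))
for v in([s],[t,s]):
  q=signfit(v,"oblong",(.452,.327),.018,yaw=(-.6,0));print(q.x[:2].round(4),np.degrees(q.x[2]))
it.append(("oblong",q.x,.018))
show([t,s],it,"pics/st3.png")
E
```

```text
t 11.5 pos [0.4511 0.3264 0.1253] ty 45.5 shift cm [-24.15   1.88  -0.47] tool turn z -26.5 axis z [-0. -0. -1.] w 0.386 q6 -0.37
[0.4536 0.3247] -12.4
[0.4538 0.3246] -19.4
[0.4547 0.3266] -14.4
[0.4544 0.3271] -24.5
[0.4521 0.3267] -18.9619413567271
[0.4523 0.3285] -18.402151780921283
```

View pics/st3.png

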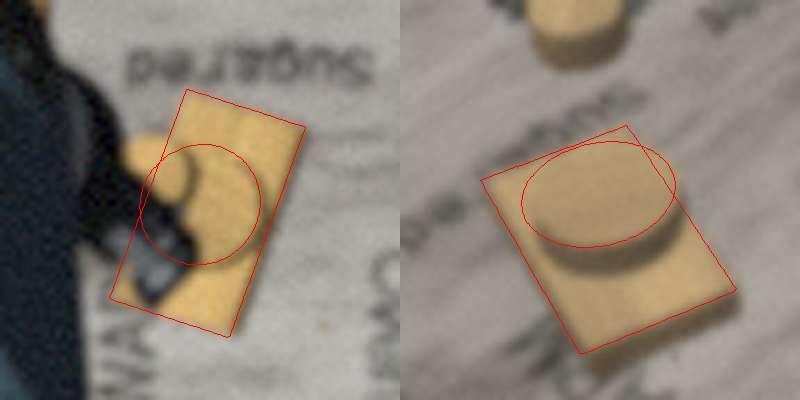

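The oval cover is held, and the round and oblong fits now match both views. Next, carry the oval to its pot.

arm_command(
  rows=[
    [[-3, 0.23, 0], [0, 0, 0], 255],
    [[-5.3, 0.41, 0], [0, 0, 0], 255],
    [[-5.3, 0.41, 0], [0, 0, 0], 255],
    [[-5.3, 0.41, 0], [0, 0, 0], 255],
    [[-5.25, 0.42, 0], [0, 0, 0], 255],
    [[0, 0, 1], [0, 0, -8.9], 255],
    [[0, 0, 1], [0, 0, -8.8], 255],
    [[0, 0, 2], [0, 0, -8.8], 255],
    [[0, 0, 0], [0, 0, 0], 255],
    [[0, 0, 0], [0, 0, 0], 255],
  ],
)

```text
time_s: 12.85
ee_pos: [0.6367, 0.1707, 0.085]
tool_rot: [-0.495, -3.102, 0.0]
contact_force: [-1.0, -0.0, -0.2]
gripper_width: 0.383
grasp_force: 30.0
```

```bash
python3 go.py .6365 .1705 .057 72
```

```text
t 12.85 pos [0.6367 0.1707 0.085 ] ty 71.9 shift cm [ 0.01 -0.03  2.8 ] tool turn z -0.1 axis z [-0.001 -0.    -1.   ] w 0.383 q6 -1.16
```

arm_command(
  rows=[
    [[0, 0, 1.5], [0, 0, 0], 255],
    [[0, 0, 1], [0, 0, 0], 255],
    [[0, 0, 0.3], [0, 0, 0], 255],
    [[0, 0, 0.1], [0, 0, 0], 255],
    [[0, 0, 0], [0, 0, 0], 255],
  ],
)

```text
time_s: 13.48
ee_pos: [0.6371, 0.1707, 0.0565]
tool_rot: [0.492, 3.102, 0.0]
contact_force: [-0.4, -0.3, 0.3]
gripper_width: 0.384
grasp_force: 30.0
```

arm_command(
  rows=[
    [[0, 0, 0.1], [0, 0, 0], 255],
    [[0, 0, 0.1], [0, 0, 0], 255],
    [[0, 0, 0], [0, 0, 0], 255],
  ],
)

```text
time_s: 13.85
ee_pos: [0.6373, 0.1707, 0.0558]
tool_rot: [0.492, 3.102, 0.0]
contact_force: [-2.6, -0.6, 6.4]
gripper_width: 0.388
grasp_force: 30.6
```

arm_command(
  rows=[
    [[0, 0, -0.1], [0, 0, 0], 255],
    [[0, 0, 0], [0, 0, 0], 140],
    [[0, 0, 0], [0, 0, 0], 90],
    [[0, 0, 0], [0, 0, 0], 40],
    [[0, 0, 0], [0, 0, 0], 0],
    [[0, 0, 0], [0, 0, 0], 0],
    [[0, 0, -3], [0, 0, 0], 0],
    [[0, 0, -4], [0, 0, 0], 0],
    [[0, 0, 0], [0, 0, 0], 0],
  ],
)

```text
time_s: 14.98
ee_pos: [0.6396, 0.171, 0.1291]
tool_rot: [0.49, 3.095, 0.003]
contact_force: [-0.1, 0.1, 0.7]
gripper_width: 0.997
grasp_force: 0.0
```

```bash
python3 go.py .454 .3265 .08 72; python3 - <<'E'
from st import *
s=grab_frame("scene");t=grab_frame("top")
show([t,s],[("oval",(.6365,.1705,-.314),.063)],"pics/ov.png")
E
```

```text
t 14.97 pos [0.6396 0.171  0.1291] ty 72.0 shift cm [22.49  9.03  4.77] tool turn z -0.0 axis z [ 0.008  0.001 -1.   ] w 0.997 q6 -1.16
```

View pics/ov.png

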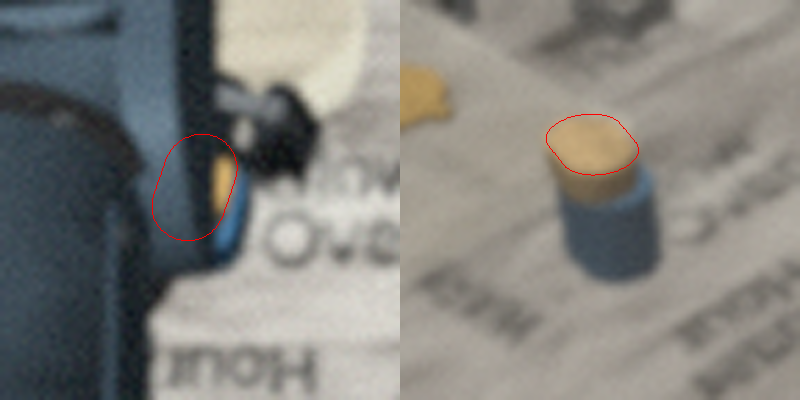

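The oval cover lies on its pot, maybe some 5 mm off toward +y in the scene view. I'll check it from the top once the arm is away, and get the round cover now.

arm_command(
  rows=[
    [[4.5, 1.81, 0], [0, 0, 0], 0],
    [[4.5, 1.81, 0], [0, 0, 0], 0],
    [[4.5, 1.81, 0], [0, 0, 0], 0],
    [[4.5, 1.81, 0], [0, 0, 0], 0],
    [[4.5, 1.8, 0], [0, 0, 0], 0],
    [[0, 0, 2.4], [0, 0, 0], 0],
    [[0, 0, 2.4], [0, 0, 0], 0],
    [[0, 0, 0], [0, 0, 0], 0],
    [[0, 0, 0], [0, 0, 0], 0],
  ],
)

```text
time_s: 16.2
ee_pos: [0.4507, 0.326, 0.0771]
tool_rot: [-0.492, -3.102, 0.001]
contact_force: [0.5, 0.1, 0.4]
gripper_width: 1.0
grasp_force: 0.0
```

```bash
python3 go.py .454 .3265 .027 72; python3 - <<'E'
from st import *
s=grab_frame("scene");t=grab_frame("top");it=[]
cv2.imwrite("pics/full1.png",np.hstack([cv2.resize(t["color"][120:250,180:360],(500,360)),cv2.resize(s["color"][140:240,160:300],(300,360))])[:,:,::-1])
E
```

```text
t 16.2 pos [0.4507 0.326  0.0771] ty 72.0 shift cm [-0.3   0.15  5.01] tool turn z -0.0 axis z [-0.001 -0.    -1.   ] w 1.0 q6 -0.83
```

View pics/full1.png

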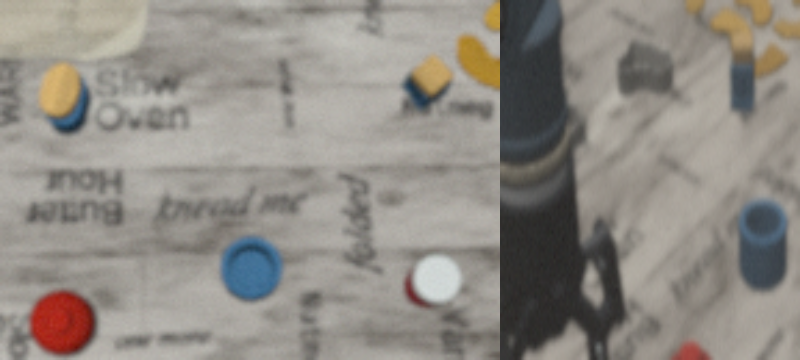

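The top view shows the covers on the oval (65,92) and square (430,78) pots. I'll measure their offsets numerically while getting the round cover.

arm_command(
  rows=[
    [[-0.3, 0.1, 2.5], [0, 0, 0], 0],
    [[0, 0, 2.5], [0, 0, 0], 0],
    [[0, 0, 0], [0, 0, 0], 40],
    [[0, 0, 0], [0, 0, 0], 70],
    [[0, 0, 0], [0, 0, 0], 100],
    [[0, 0, 0], [0, 0, 0], 255],
    [[0, 0, 0], [0, 0, 0], 255],
    [[0, 0, 0], [0, 0, 0], 255],
  ],
)

```text
time_s: 17.3
ee_pos: [0.4549, 0.3266, 0.029]
tool_rot: [0.491, 3.101, 0.002]
contact_force: [-1.0, -1.3, 7.2]
gripper_width: 0.629
grasp_force: 31.0
```

```bash
python3 - <<'E'
from st import *
s=grab_frame("scene");t=grab_frame("top")
wood=lambda c:c[:,:,0]-c[:,:,2]>30
for n,p in(("oval",(.6365,.1705)),("square",(.649,-.177))):
    for nm,v in (("top",[t]),("scene",[s])) if n!="square" else (("top",[t]),):
        r=fit2(v,*SH[n],p,.045,.063,18 if n=='oval' else 13,wood);print(n,nm,"cover",r.x[:2].round(4),np.degrees(r.x[2]).round(1),r.fun.round(3))
    q=signfit([t],n,p,.063,span=.01,e=.002,cap=60);print("edge top",q.x[:2].round(4),np.degrees(q.x[2]).round(1))
    q=signfit([s],n,p,.063,span=.01,e=.002,cap=60);print("edge scene",q.x[:2].round(4),np.degrees(q.x[2]).round(1))
E
```

```text
oval top cover [0.6401 0.173 ] -17.4 0.088Traceback (most recent call last):
  File "<stdin>", line 6, in <module>
  File "h.py", line 48, in fit2
    m=mask_near(f,p0,(z0+z1)/2,rad,test);ys,xs=np.nonzero(m);x0,x1,y0,y1=xs.min()-8,xs.max()+9,ys.min()-8,ys.max()+9
  File "h.py", line 42, in mask_near
    cs,_=cv2.findContours(m,0,1);m[:]=0;cv2.drawContours(m,[max(cs,key=cv2.contourArea)],-1,1,-1);return m
                                                            ~~~^^^^^^^^^^^^^^^^^^^^^^^^
ValueError: max() iterable argument is empty
```

arm_command(
  rows=[
    [[0, 0, -0.5], [0, 0, 0], 255],
    [[0, 0, -1.5], [0, 0, 0], 255],
    [[0, 0, -3.5], [0, 0, 0], 255],
    [[0, 0, -4], [0, 0, 0], 255],
    [[0, 0, 0], [0, 0, 0], 255],
    [[0, 0, 0], [0, 0, 0], 255],
  ],
)

```text
time_s: 18.15
ee_pos: [0.4536, 0.3261, 0.1226]
tool_rot: [-0.492, -3.103, 0.0]
contact_force: [-0.8, 0.4, -0.9]
gripper_width: 0.626
grasp_force: 31.7
```

```bash
python3 go.py .4705 -.006 .12 72; python3 - <<'E'
from st import *
s=grab_frame("scene");t=grab_frame("top")
wood=lambda c:c[:,:,0]-c[:,:,2]>30
r=fit2([t],*SH["square"],(.649,-.177),.045,.063,10,wood);print("sq cover",r.x[:2].round(4),np.degrees(r.x[2]).round(1),r.fun.round(3))
for n,p in(("oval",(.6365,.1705)),("square",(.649,-.177))):
  for nm,v in(("top",t),("scene",s)):
    q=signfit([v],n,p,.063,span=.01,e=.002,cap=60);print(n,"edge",nm,q.x[:2].round(4),np.degrees(q.x[2]).round(1),q.fun.round(1))
q=signfit([s],"oblong",(.4525,.327),.018,yaw=(-.6,0));print("oblong",q.x.round(4))
E
```

```text
t 18.15 pos [0.4536 0.3261 0.1226] ty 72.0 shift cm [-11.87 -31.06   0.26] tool turn z -0.0 axis z [-0. -0. -1.] w 0.626 q6 -0.83
sq cover [ 0.6485 -0.1775] -49.2 0.131
oval edge top [0.637  0.1716] -10.6 -33.0
oval edge scene [0.6296 0.1605] 13.7 -8.0
square edge top [ 0.6466 -0.1749] -51.2 -24.3
square edge scene [ 0.6494 -0.177 ] -36.3 -7.9
oblong [ 0.4519  0.327  -0.3203]
```

arm_command(
  rows=[
    [[-0.9, -2.3, 0], [0, 0, 0], 255],
    [[-1.83, -4.8, 0], [0, 0, 0], 255],
    [[-1.83, -4.8, 0], [0, 0, 0], 255],
    [[-1.83, -4.8, 0], [0, 0, 0], 255],
    [[-1.83, -4.8, 0], [0, 0, 0], 255],
    [[-1.83, -4.8, 0], [0, 0, 0], 255],
    [[-1.82, -4.76, 0], [0, 0, 0], 255],
    [[0, 0, 2], [0, 0, 0], 255],
    [[0, 0, 2], [0, 0, 0], 255],
    [[0, 0, 0], [0, 0, 0], 255],
  ],
)

```text
time_s: 19.5
ee_pos: [0.4691, -0.0057, 0.0804]
tool_rot: [-0.492, -3.097, -0.001]
contact_force: [-0.1, 0.3, -0.6]
gripper_width: 0.628
grasp_force: 31.8
```

```bash
python3 go.py .471 -.006 .058 72; python3 - <<'E'
from st import *
s=grab_frame("scene");t=grab_frame("top");z=state()["ee_pos"][2]-.011
wood=lambda c:c[:,:,0]-c[:,:,2]>30
for nm,f in(("top",t),("scene",s)):
  try:
    q=signfit([f],"round",(.471,-.006),z+.018,span=.012,e=.002,cap=60,yaw=(-.01,.01));print(nm,"cover",q.x[:2].round(4),q.fun.round(1))
    q=signfit([f],"oval",(.637,.171),.063,span=.01,e=.002,cap=60);print("oval edge",nm,q.x[:2].round(4),np.degrees(q.x[2]).round(1),q.fun.round(1))
  except Exception as e:print(nm,e)
E
```

```text
t 19.5 pos [ 0.4691 -0.0057  0.0804] ty 71.9 shift cm [-0.21  0.03  2.24] tool turn z -0.1 axis z [-0.005  0.001 -1.   ] w 0.628 q6 -1.51
top cover [ 0.4666 -0.0172] 1.4
oval edge top [0.637  0.1719] -8.1 -35.2
scene cover [ 0.4665 -0.0034] -17.8
oval edge scene [0.6367 0.1699] -26.2 -16.6
```

arm_command(
  rows=[
    [[-0.2, 0, 1.5], [0, 0, 0], 255],
    [[0, 0, 0.7], [0, 0, 0], 255],
    [[0, 0, 0.1], [0, 0, 0], 255],
    [[0, 0, 0.1], [0, 0, 0], 255],
    [[0, 0, 0], [0, 0, 0], 255],
  ],
)

```text
time_s: 20.23
ee_pos: [0.4728, -0.0065, 0.0585]
tool_rot: [0.491, 3.103, -0.0]
contact_force: [1.2, -0.2, -0.6]
gripper_width: 0.629
grasp_force: 31.8
```

arm_command(
  rows=[
    [[-0.1, 0.1, 0.15], [0, 0, 0], 255],
    [[0.2, 0, 0.1], [0, 0, 0], 255],
    [[0, 0, 0], [0, 0, 0], 255],
    [[0, 0, 0], [0, 0, 0], 255],
  ],
)

```text
time_s: 20.72
ee_pos: [0.4726, -0.0053, 0.0561]
tool_rot: [0.492, 3.102, -0.0]
contact_force: [0.3, -0.2, 2.4]
gripper_width: 0.624
grasp_force: 32.0
```

arm_command(
  rows=[
    [[0, 0, 0], [0, 0, 0], 80],
    [[0, 0, 0], [0, 0, 0], 50],
    [[0, 0, 0], [0, 0, 0], 20],
    [[0, 0, 0], [0, 0, 0], 0],
    [[0, 0, 0], [0, 0, 0], 0],
    [[0, 0, -3], [0, 0, 0], 0],
    [[0, 0, -4], [0, 0, 0], 0],
    [[0, 0, 0], [0, 0, 0], 0],
  ],
)

```text
time_s: 21.72
ee_pos: [0.474, -0.0056, 0.1281]
tool_rot: [0.491, 3.097, -0.001]
contact_force: [0.8, -0.5, -0.2]
gripper_width: 0.998
grasp_force: 0.0
```

```bash
python3 go.py .4525 .328 .12 72; python3 - <<'E'
from st import *
s=grab_frame("scene");t=grab_frame("top");wood=lambda c:c[:,:,0]-c[:,:,2]>30
r=fit2([s],*SH["round"],(.4715,-.005),.045,.063,20,wood);print("scene round",r.x.round(4),r.fun)
q=signfit([t],"oblong",(.4525,.327),.018,yaw=(-.6,0));print("oblong t",q.x.round(4))
q=signfit([s],"oblong",(.4525,.327),.018,yaw=(-.6,0));print("oblong s",q.x.round(4))
E
```

```text
t 21.73 pos [ 0.474  -0.0056  0.1281] ty 72.0 shift cm [12.36 31.06  0.75] tool turn z -0.0 axis z [ 0.006 -0.002 -1.   ] w 0.998 q6 -1.5
scene round [ 0.4772 -0.0115  1.8603] 0.21453791856765747
oblong t [ 0.4513  0.3288 -0.3028]
oblong s [ 0.4519  0.327  -0.3197]
```

arm_command(
  rows=[
    [[1.78, 4.44, 0], [0, 0, 0], 0],
    [[1.78, 4.44, 0], [0, 0, 0], 0],
    [[1.78, 4.44, 0], [0, 0, 0], 0],
    [[1.78, 4.44, 0], [0, 0, 0], 0],
    [[1.78, 4.44, 0], [0, 0, 0], 0],
    [[1.78, 4.44, 0], [0, 0, 0], 0],
    [[1.68, 4.42, 0], [0, 0, 0], 0],
    [[0, 0, 3], [0, 0, 0], 0],
    [[0, 0, 3], [0, 0, 0], 0],
    [[0, 0, 0], [0, 0, 0], 0],
  ],
)

```text
time_s: 23.08
ee_pos: [0.4477, 0.3272, 0.0624]
tool_rot: [-0.49, -3.096, 0.007]
contact_force: [0.3, 0.4, -0.4]
gripper_width: 1.0
grasp_force: 0.0
```

arm_command(
  rows=[
    [[0, 0, 0], [0, 0, 0], 0],
    [[0, 0, 0], [0, 0, 0], 0],
  ],
)

```text
time_s: 23.32
ee_pos: [0.4513, 0.3285, 0.0667]
tool_rot: [0.492, 3.101, 0.002]
contact_force: [-0.7, 0.2, 0.1]
gripper_width: 0.998
grasp_force: 0.0
```

```bash
python3 go.py .452 .328 .01 72.2; python3 - <<'E'
from st import *
t=grab_frame("top");wood=lambda c:c[:,:,0]-c[:,:,2]>30
r=fit2([t],*SH["round"],(.4715,-.005),.045,.063,20,wood);print("top round",r.x.round(4),r.fun)
E
```

```text
t 23.32 pos [0.4513 0.3285 0.0667] ty 72.0 shift cm [-0.07 -0.04  5.67] tool turn z -0.2 axis z [ 0.002  0.001 -1.   ] w 0.998 q6 -0.83
top round [ 0.4712 -0.0035  1.6749] 0.060027897357940674
```

Round is centred to within about 1.5 mm. Next, grip the oblong.

arm_command(
  rows=[
    [[-0.05, 0, 2.5], [0, 0, 0], 0],
    [[0, 0, 2.5], [0, 0, 0], 0],
    [[0, 0, 0.6], [0, 0, 0], 0],
    [[0, 0, 0], [0, 0, 0], 40],
    [[0, 0, 0], [0, 0, 0], 70],
    [[0, 0, 0], [0, 0, 0], 100],
    [[0, 0, 0], [0, 0, 0], 255],
    [[0, 0, 0], [0, 0, 0], 255],
    [[0, 0, 0], [0, 0, 0], 255],
  ],
  newtons=40,
)

```text
time_s: 24.5
ee_pos: [0.4517, 0.3285, 0.0114]
tool_rot: [0.491, 3.101, 0.002]
contact_force: [-0.2, -0.4, 5.3]
gripper_width: 0.673
grasp_force: 41.6
```

arm_command(
  rows=[
    [[0, 0, -0.5], [0, 0, 0], 255],
    [[0, 0, -1.5], [0, 0, 0], 255],
    [[0, 0, -3.5], [0, 0, 0], 255],
    [[0, 0, -4], [0, 0, 0], 255],
    [[0, 0, -3.5], [0, 0, 0], 255],
    [[0, 0, 0], [0, 0, 0], 255],
    [[0, 0, 0], [0, 0, 0], 255],
  ],
)

```text
time_s: 25.38
ee_pos: [0.4506, 0.328, 0.1399]
tool_rot: [-0.492, -3.103, 0.0]
contact_force: [0.1, -1.0, -1.3]
gripper_width: 0.674
grasp_force: 42.9
```

```bash
python3 go.py .435 -.2945 .14 74.8
```

```text
t 25.38 pos [0.4506 0.328  0.1399] ty 72.0 shift cm [-17.77 -59.68   0.  ] tool turn z -2.8 axis z [-0. -0. -1.] w 0.674 q6 -0.83
```

arm_command(
  rows=[
    [[-0.6, -2, 0], [0, 0, 0], 255],
    [[-1.22, -4.1, 0], [0, 0, 0], 255],
    [[-1.22, -4.1, 0], [0, 0, 0], 255],
    [[-1.22, -4.1, 0], [0, 0, 0], 255],
    [[-1.22, -4.1, 0], [0, 0, 0], 255],
    [[-1.22, -4.1, 0], [0, 0, 0], 255],
    [[-1.22, -4.1, 0], [0, 0, 0], 255],
    [[-1.22, -4.1, 0], [0, 0, 0], 255],
    [[-1.22, -4.1, 0], [0, 0, 0], 255],
    [[-1.22, -4.1, 0], [0, 0, 0], 255],
  ],
)

```text
time_s: 26.62
ee_pos: [0.4391, -0.0792, 0.1388]
tool_rot: [-0.492, -3.1, -0.001]
contact_force: [-0.6, 0.3, -0.4]
gripper_width: 0.673
grasp_force: 42.9
```

arm_command(
  rows=[
    [[-1.22, -4.1, 0], [0, 0, 0], 255],
    [[-1.22, -4.1, 0], [0, 0, 0], 255],
    [[-1.22, -4.1, 0], [0, 0, 0], 255],
    [[-1.22, -4.1, 0], [0, 0, 0], 255],
    [[-1.22, -4.1, 0], [0, 0, -2.8], 255],
    [[0, 0, 2], [0, 0, 0], 255],
    [[0, 0, 2], [0, 0, 0], 255],
    [[0, 0, 0], [0, 0, 0], 255],
    [[0, 0, 0], [0, 0, 0], 255],
  ],
)

```text
time_s: 27.75
ee_pos: [0.4349, -0.2913, 0.0996]
tool_rot: [-0.416, -3.113, -0.001]
contact_force: [0.3, -0.5, 0.0]
gripper_width: 0.675
grasp_force: 43.0
```

```bash
python3 go.py .435 -.2945 .06 74.8
```

```text
t 27.75 pos [ 0.4349 -0.2913  0.0996] ty 74.8 shift cm [-0.1  -0.31  3.96] tool turn z -0.0 axis z [-0.001  0.001 -1.   ] w 0.675 q6 -2.11
```

arm_command(
  rows=[
    [[-0.1, -0.3, 2], [0, 0, 0], 255],
    [[0, 0, 1.6], [0, 0, 0], 255],
    [[0, 0, 0.4], [0, 0, 0], 255],
    [[0, 0, 0], [0, 0, 0], 255],
    [[0, 0, 0], [0, 0, 0], 255],
  ],
)

```text
time_s: 28.38
ee_pos: [0.436, -0.2947, 0.0603]
tool_rot: [0.415, 3.113, -0.001]
contact_force: [1.2, -0.2, -0.0]
gripper_width: 0.671
grasp_force: 43.0
```

```bash
python3 go.py .435 -.2945 .0565 74.8; python3 - <<'E'
from st import *
s=grab_frame("scene");z=state()["ee_pos"][2]-.0114
q=signfit([s],"oblong",(.435,-.2945),z+.018,span=.015,yaw=(-.5,.1));print(q.x.round(4),q.fun)
E
```

```text
t 28.38 pos [ 0.436  -0.2947  0.0603] ty 74.8 shift cm [ 0.1  -0.01  0.38] tool turn z -0.0 axis z [ 0.001 -0.001 -1.   ] w 0.671 q6 -2.11
[ 0.4335 -0.3095 -0.5   ] -2.5925992
```

arm_command(
  rows=[
    [[0.05, 0, 0.3], [0, 0, 0], 255],
    [[0, 0, 0.15], [0, 0, 0], 255],
    [[0, 0, 0], [0, 0, 0], 255],
    [[0, 0, 0], [0, 0, 0], 255],
  ],
)

```text
time_s: 28.92
ee_pos: [0.4354, -0.2945, 0.0564]
tool_rot: [0.416, 3.113, -0.001]
contact_force: [-0.4, 0.7, 8.6]
gripper_width: 0.669
grasp_force: 44.6
```

Contact is at the expected height, so I'll release and retreat over the empty area.

arm_command(
  rows=[
    [[0, 0, -0.05], [0, 0, 0], 70],
    [[0, 0, 0], [0, 0, 0], 40],
    [[0, 0, 0], [0, 0, 0], 15],
    [[0, 0, 0], [0, 0, 0], 0],
    [[0, 0, 0], [0, 0, 0], 0],
    [[0, 0, -3], [0, 0, 0], 0],
    [[0, 0, -5], [0, 0, 0], 0],
    [[0, 0, -5], [0, 0, 0], 0],
  ],
)

```text
time_s: 29.92
ee_pos: [0.4349, -0.2941, 0.1868]
tool_rot: [-0.416, -3.113, -0.001]
contact_force: [0.4, -0.0, -0.0]
gripper_width: 0.999
grasp_force: 0.0
```

arm_command(
  rows=[
    [[1.3, 4.8, 0], [0, 0, 0], 0],
    [[1.3, 4.8, 0], [0, 0, 0], 0],
    [[1.3, 4.8, 0], [0, 0, 0], 0],
    [[1.3, 4.8, 0], [0, 0, 0], 0],
    [[1.3, 4.8, 0], [0, 0, 0], 0],
    [[1.3, 4.8, 0], [0, 0, 0], 0],
    [[1.3, 4.8, 0], [0, 0, 0], 0],
    [[1.3, 4.8, 0], [0, 0, 0], 0],
    [[1.3, 4.8, 0], [0, 0, 0], 0],
    [[1.3, 4.8, 0], [0, 0, 0], 0],
  ],
)

```text
time_s: 31.18
ee_pos: [0.4355, 0.2046, 0.1859]
tool_rot: [0.416, 3.114, 0.0]
contact_force: [1.9, -0.8, 0.1]
gripper_width: 1.004
grasp_force: 0.0
```

arm_command(
  rows=[
    [[1.3, 4.8, 0], [0, 0, 0], 0],
    [[1.3, 4.8, 0], [0, 0, 0], 0],
    [[1.3, 4.8, 0], [0, 0, 0], 0],
    [[0, 0, 0], [0, 0, 0], 0],
    [[0, 0, 0], [0, 0, 0], 0],
  ],
)

```text
time_s: 31.8
ee_pos: [0.4352, 0.3516, 0.1854]
tool_rot: [-0.415, -3.113, 0.002]
contact_force: [-0.8, -1.1, -0.4]
gripper_width: 0.999
grasp_force: 0.0
```

```bash
python3 go.py .435 .3 .18 74.8; python3 - <<'E'
from st import *
s=grab_frame("scene");t=grab_frame("top");wood=lambda c:c[:,:,0]-c[:,:,2]>30
for n,p,rd in(("oval",(.637,.171),18),("square",(.649,-.177),10),("round",(.4715,-.005),20),("oblong",(.435,-.2945),34)):
    r=fit2([t],*SH[n],p,.045,.063,rd,wood);print(n,r.x[:2].round(4),np.degrees(r.x[2]).round(1),r.fun.round(3))
T=t["color"];S=s["color"]
def cr(c,u,v,w):return cv2.resize(c[v-w:v+w,u-w:u+w],(260,260),interpolation=cv2.INTER_CUBIC)
def at(f,x,y):return proj(f,[x,y,.04])[0].round().astype(int)
R=[]
for f in(t,s):R.append(np.hstack([cr(f["color"],*at(f,*p),w) for p,w in(((.637,.171),20),((.649,-.177),20),((.44,-.235),44))]))
cv2.imwrite("pics/fin.png",np.vstack(R)[:,:,::-1])
E
```

```text
t 31.8 pos [0.4352 0.3516 0.1854] ty 74.8 shift cm [-1.33 -4.98  0.55] tool turn z 0.0 axis z [-0.001 -0.001 -1.   ] w 0.999 q6 -0.83
oval [0.6401 0.173 ] 162.6 0.093
square [ 0.6484 -0.1774] -48.9 0.132
round [ 0.4713 -0.0035] 24.3 0.058
oblong [ 0.4368 -0.2954] -15.3 0.052
```

View pics/fin.png

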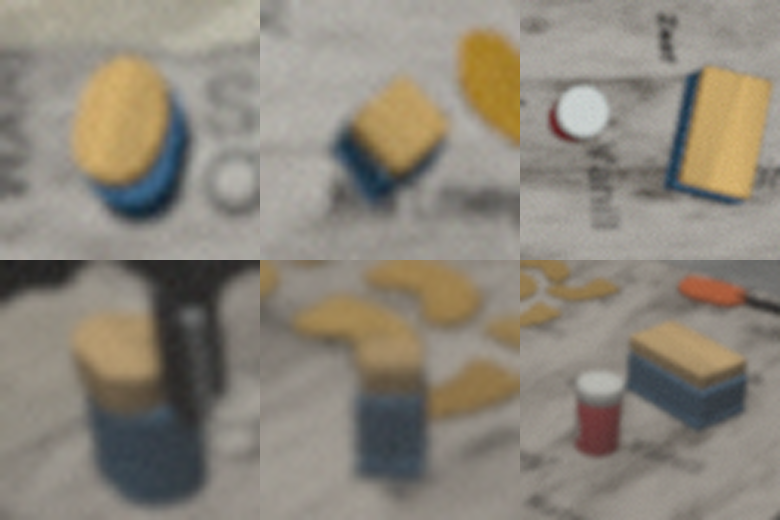

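The final view shows all covers seated and aligned on their pots, with the tub upright in place. The largest measured offset is about 4 mm (oval), inside the 10 mm limit.

```bash
python3 -c "
from rig import *
print(job_done())"
```

```text
the job is handed in; nothing more can be done
None
```

All four covers are on their matching pots, with the largest measured offset about 4 mm (the oval); the arm never touched the timer or tub, and I handed the job in at about 32 s without seeing a verdict.

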